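Zero the bench gauge and hold its jaw open at the clip

TASK

Get the jeweller's bench gauge ready to take a ring: while its jaws are still closed, press the round button on the readout box fully down and let it come up again. Then, with the gripper's fingers on the upright grip of the spring-loaded jaw, pull the jaw open until its pointer is level with the small brass clip on the gauge, and keep it there, because it springs shut if let go: the job finishes while you are still holding the jaw still at the clip. Leave the bur block, the jar and the steel dapping block where they are.

Things in the scene. Friction and masses are not known exactly. Their poses are not given: they have to be found in the camera images.
- gauge: Bench gauge, fixed to the bench: a dark steel plate 240 x 140 x 14 mm, with its parts standing on it. Origin on the underside; x along the slide, y across, z up: the plate reaches from x = -130 to +110 mm and y = -70 to +70 mm. The fixed steel jaw is a block at x = +50 to +75 mm, 60 mm high, 44 mm wide; a low stop stands at x = -126 to -104 mm, up to 34 mm high. The moving jaw opens along the gauge's -x (roughly towards the robot).
- jaw (a joint): Opening of the moving jaw in m: 0 = closed against the fixed jaw, grows as it is pulled along the gauge's -x, at most 0.065. A spring pulls it shut with about 4 N when closed, rising to about 11 N at 0.055 (130 N/m); let go, it shuts by itself. It stands closed at the start.
- jaw_grip (a point): Centre for grasping the moving jaw's upright aluminium grip: a plain plate 12 mm thick along the gauge's x, 32 mm wide across it, rising from the carriage's top (40 mm above the bench) to 86 mm above the bench. This point is on its middle plane, 66 mm above the bench. When closed there is 43 mm free from the grip's face to the moving jaw face plate (58 mm high) on the gauge's +x side; on the -x side nothing stands above 40 mm. Axes as the gauge's; it moves with the jaw.
- jaw_pointer (a point): Tip of the steel pointer, 4 mm thick and 6 mm high, that sticks 23 mm out of the carriage's +y side (gauge axes) in line with the middle of the upright grip, 30 mm above the bench. It moves with the jaw.
- mark (a point): The mark: middle of the upright brass blade of the clip, on its edge facing the pointer's path, 30 mm above the bench. The clip is a fixed brass blade 5 mm thick along the gauge's x, 18 mm wide, its top 40 mm above the bench, with a 14 mm foot, standing on the gauge's plate on the +y side, 20 to 50 mm along the gauge's -x from the pointer's closed position. Axes as the gauge's. The pointer is level with it when their positions along the gauge's x agree.
- readout: Readout box of the gauge, fixed to the bench left or right of the gauge: grey plastic, 75 x 100 x 30 mm, with a dark square display and one round push button on top. Origin at the centre of the underside.
- zero (a joint): Travel of the push button on the readout box in m: 0 = up, 0.006 = fully down; about 5 N pushes it fully down and a spring brings it up.
- zero_top (a point): Centre of the top face of the push button (light cap, 26 mm diameter, in a black housing) when read; it is pressed straight down.
- burs: Bystander, loose: light wooden block 70 x 100 x 28 mm with small burs standing in it, 60 mm high in all. Origin at the centre of the underside.
- jar: Bystander, loose: amber glass jar, 56 mm diameter, 60 mm high. Origin at the centre of the underside.
- dapping: Bystander, loose: plain steel dapping block 50 x 50 x 45 mm with round hollows on top. Origin at the centre of the underside.
Things that resemble listed ones, but are neither listed nor needed, are in the scene too. Of the things like the readout, leave any that is blue or pink; of the rest the smaller one is meant.

How it is judged:
By the outcome, as a careful person would: the job done as asked, in the order asked, and still so for the second after the job is handed in, while the arm keeps its last pose, push and grip.
It also fails if it takes over 48 s, if anything falls off the work surface, if the arm or the gripper's body presses on something with over 40 N, if the wrist force passes 120 N, or if a joint passes its speed limit or range.

ROBOT

A 6-joint arm with a two-finger parallel gripper is mounted at the origin on the work surface. World frame = base frame: x ahead of the robot, y to its left, z up, the work surface at z = 0. Lengths are in m, angles in degrees, forces in N, time in s.
With the tool pointing down it reaches from about 0.325 to 0.9 m from the base axis. Payload 6.1 kg.
Tool frame: the origin (TCP) lies between the finger pads; the fingertips stand 22 mm ahead of it and the grasp point (between the pads) lies 3 mm ahead of it; z points along the fingers, y is the line along which they close (so a half turn about z gives the same grasp; the last joint's range is limited). The gripper opens to 87 mm and grips with 3 to 60 N. Pads are 19 mm wide; open, the fingers measure 117 mm over their backs; the gripper's body (75 mm by 190 mm) begins 51 mm behind the grasp point.
Start: joints at [-75.35, 12.628, 87.462, -0, 79.91, -7.225], TCP at [0.233, -0.58, 0.206] pointing down, gripper open.
Joint ranges: [-170.65, 170.65], [-52.31, 119.04], [5.05, 147.46], [-71.25, 251.25], [11.57, 151.72], [-153.62, 153.62]. Speed limits (degrees/s): [147.25, 147.25, 172.46, 180, 180, 180].

INTERFACE

Orientations are given as a 3x3 rotation matrix whose columns are the frame's x, y, z axes.
In Python, from station import ctrl gives the robot as it stands.
- The arm moves only by the shell command python3 -m creep 'ROWS' [OPENING] [FORCE]. ROWS is JSON, a list of rows, each an object with "dp": the shift along the tool's x, y, z in m, a list of three; "rotation": the turn, a rotation vector about the tool's x, y, z in degrees, a list of three. A call has 1 to 20 rows; each row is the pose to reach, as a shift and turn from the pose commanded when the call began, along the tool's axes at that moment; what a row does not reach only later rows make up. A row lasts 1/8 s, in which the tool goes at most 62.5 mm and 10.7 degrees, less where a joint would pass 70% of its speed; a pose out of reach is approached as far as the arm can. A call with a gripper value outside its range is refused whole. OPENING is the closure, from -1 (fully open) to 1 (shut), set as the call begins (- or left out, the last holds). The fingers move at their own pace and stop on an object; FORCE is the grip in N (left out, the last holds). Time passes only in rows, so rows that repeat a pose let the fingers close. It gives the time, the measured TCP pose, the force, the opening and the grip force at its end, in the units of the state.
- ctrl.get_obs(): the state, without advancing time (a new reading comes with each control period).
- ctrl.read_camera(name): name is "side" or "top" or "wrist"; returns a dict with "image" (420x560x3 uint8, red, green, blue), "K" (3x3 intrinsics, pixels), "rvec" (rotation vector, rad) and "tvec" (3), from world to camera coordinates, as OpenCV has them; the wrist camera has in their place "hand_eye" (4x4, takes a point from camera to tool coordinates, whose origin is the TCP and whose axes are the flange's). Camera axes: x right, y down, z forward; pixel columns grow to the right and rows downward; lengths in m; the calibration is good to about 2 mm. The wrist camera is an equidistant fisheye: a pixel r from the principal point sees the ray r / f radians off the axis. A picture is of the moment at which its call begins: read the wrist's pose just before it. There is no depth.
- ctrl.close_job(): hands the job in; it is judged then, once.
Trained networks look in the newest picture that a camera, given by its name, has taken for a name from the list of things; names that differ only in an ending like _2 or _b are one class to them, and where a whole thing is asked for, a point or a joint stands for the part that bears it (a point fixed in the world has none). Each returns a list of dicts, best first, with "p" (0 to 1); they miss things now and then, are a little off and sometimes report something else, mostly with a low value. They report only what shows in the picture. A call takes as long as a camera call. They do not tell look-alikes from the thing itself.
- ctrl.search_frame(query, camera): "at" ([column, row] as shares, 0 to 1, of the picture: columns of its width, rows of its height, amid what is visible of it).
- ctrl.masks_of(query, camera): "mask" (420x560 bool, what is visible of it) and "at" ([column, row] as shares, 0 to 1, of the picture: columns of its width, rows of its height, amid what is visible of it).
The state is a dict: "time": time; "joint_pos": joint angles; "qvel": joint speeds; "tau": joint torques, N m; "tool_pos": TCP position; "eef_rot": TCP orientation; "wrist_force": force on the tool from outside, world axes, zero at the start; "ft_torque": the same for the moment, N m; "opening": finger opening in m; "gripper_force": force on a finger pad.
Only numpy, scipy, OpenCV 4.12 (cv2) and the standard library are available. Lean on these libraries where they do the work, as an engineer would, in place of code of your own. Each camera call takes 0.05 s, during which the arm holds its last target. There are 200 camera calls.

## Working session

There is one attempt and no reset: what is moved stays moved. The work goes in short steps, Python scripts to look and compute and a shell command to move; the robot and the scene stay as the last step left them, time stands still between calls to the robot, and variables do not carry over. Pictures are saved under pics/ and viewed, at most 10 in all, crops included, and the job is handed in when it is done.

```bash
mkdir -p pics; ls; python3 - <<'E'
from station import ctrl
import cv2
o=ctrl.get_obs();print(o['time'],o['tool_pos'],o['eef_rot'],o['opening'])
for c in ['top','side']:
    r=ctrl.read_camera(c); cv2.imwrite(f'pics/{c}.png',r['image'][:,:,::-1])
    print(c,r['K'],r['rvec'],r['tvec'])
    for q in ['gauge','readout','zero_top','jaw_grip','jaw_pointer','mark','burs','jar','dapping']:
        print(q,[(round(d['p'],2),[round(d['at'][0]*560),round(d['at'][1]*420)]) for d in ctrl.search_frame(q,c)][:4])
E
```

```text
pics
0.0 [ 0.23269798 -0.5793499   0.20522129] [[ 9.28001521e-01  3.72576068e-01 -5.01420813e-04]
 [ 3.72576322e-01 -9.27999572e-01  1.91781571e-03]
 [ 2.49213937e-04 -1.96655342e-03 -9.99998035e-01]] 0.08713895333836406
top [[387.0884056    0.         286.00741091]
 [  0.         387.0884056  206.65423954]
 [  0.           0.           1.        ]] [ 2.16311455 -2.16242088  0.18313062] [0.04237329 0.57922642 0.88948994]
gauge [(0.83, [292, 220])]
readout [(0.98, [181, 214]), (0.92, [114, 161]), (0.63, [166, 284]), (0.56, [109, 233])]
zero_top [(0.73, [198, 153]), (0.58, [177, 289]), (0.51, [124, 158]), (0.41, [189, 216])]
jaw_grip [(0.98, [297, 205])]
jaw_pointer [(0.81, [300, 204])]
mark []
burs [(0.95, [419, 228])]
jar [(0.71, [200, 153])]
dapping [(0.89, [402, 151])]
side [[435.41572129   0.         279.25377186]
 [  0.         435.41572129 200.46291899]
 [  0.           0.           1.        ]] [ 0.52143913 -2.51776226  1.44853658] [0.5380102  0.15594119 0.97257731]
gauge [(0.92, [288, 216])]
readout [(0.96, [131, 312]), (0.81, [306, 308]), (0.81, [208, 350]), (0.72, [243, 261])]
zero_top [(0.56, [316, 284]), (0.47, [140, 285]), (0.46, [219, 327]), (0.31, [280, 203])]
jaw_grip [(0.91, [278, 201]), (0.65, [331, 168])]
jaw_pointer [(0.58, [281, 205])]
mark [(0.45, [270, 222])]
burs [(0.82, [328, 165])]
jar [(0.84, [182, 247])]
dapping [(0.88, [268, 158])]
```

View pics/top.png

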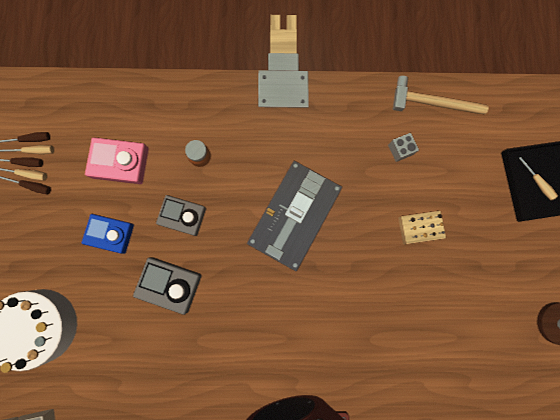

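View pics/side.png

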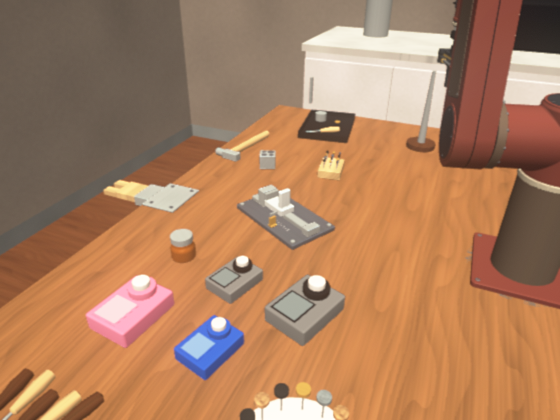

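Top view: readout look-alikes are pink (114,161), blue (109,233), large grey (166,284) and small grey (181,214). By the description, the small grey one is meant, with its button near (189,216). The gauge's fixed jaw is at the upper right (315,180), the grip near (298,205) and the brass clip near (270,212).

```bash
cat > h.py <<'E'
import numpy as np, cv2
from station import ctrl
def cam(c):
    r=ctrl.read_camera(c); R=cv2.Rodrigues(np.array(r['rvec'],float))[0]; t=np.array(r['tvec'],float).ravel()
    return r['image'],np.array(r['K']),R,t
def ray(px,K,R,t):
    d=R.T@np.linalg.inv(K)@np.array([px[0],px[1],1.]); return -R.T@t,d/np.linalg.norm(d)
def plane(px,K,R,t,z):
    o,d=ray(px,K,R,t); return o+d*(z-o[2])/d[2]
def tri(r1,r2):
    A=np.zeros((3,3));b=np.zeros(3)
    for o,d in(r1,r2):
        P=np.eye(3)-np.outer(d,d);A+=P;b+=P@o
    x=np.linalg.solve(A,b); return x,[np.linalg.norm(np.cross(x-o,d)) for o,d in(r1,r2)]
E
python3 - <<'E'
from h import *
T=cam('top');m=ctrl.masks_of('gauge','top')[0]['mask']
zs=ctrl.masks_of('zero_top','top'); jg=ctrl.masks_of('jaw_grip','top'); ro=ctrl.masks_of('readout','top')
S=cam('side');zs2=ctrl.masks_of('zero_top','side'); ms=ctrl.masks_of('mark','side')
pts=np.argwhere(m)[:,::-1].astype(float)
W=np.array([plane(p,*T[1:],0.014)[:2] for p in pts])
rect=cv2.minAreaRect((W*1000).astype(np.float32));print('gauge rect',rect, cv2.boxPoints(rect))
for n,l in(('zero',zs),('grip',jg),('zero side',zs2),('mark side',ms),('ro',ro)):
    for d in l: print(n,round(d['p'],2),np.array(d['at'])*[560,420],d['mask'].sum())
def bright(im,x0,x1,y0,y1,f):
    s=im[y0:y1,x0:x1].astype(int);k=np.argwhere(f(s));return k.mean(0)[::-1]+[x0,y0],len(k)
w=lambda s:s.min(2)>150
br=lambda s:(s[...,0]-s[...,2]>70)
a,n=bright(T[0],178,205,205,230,w);b,n2=bright(S[0],228,256,250,280,w);print('button',a,n,b,n2,tri(ray(a,*T[1:]),ray(b,*S[1:])))
a,n=bright(T[0],260,280,203,222,br);b,n2=bright(S[0],262,280,208,232,br);print('clip',a,n,b,n2,tri(ray(a,*T[1:]),ray(b,*S[1:])))
c1=cv2.resize(T[0][150:280,150:350],None,fx=3.9,fy=3.9,interpolation=cv2.INTER_CUBIC)
cv2.imwrite('pics/crop1.png',c1[:,:,::-1])
c2=cv2.resize(S[0][170:310,190:370],None,fx=4,fy=4,interpolation=cv2.INTER_CUBIC)
cv2.imwrite('pics/crop2.png',c2[:,:,::-1])
E
```

```text
gauge rect ((563.867431640625, 19.413650512695312), (143.67030334472656, 241.14260864257812), 60.57734298706055) [[ 423.5586     16.074265]
 [ 633.5985   -102.38661 ]
 [ 704.1763     22.753036]
 [ 494.13635   141.21391 ]]
zero 0.57 [189.616 216.09 ] 98
zero 0.5 [177.688 291.396] 180
grip 0.69 [298.984 204.414] 491
zero side 0.73 [219.688 327.012] 172
zero side 0.62 [316.12  282.618] 213
zero side 0.55 [137.984 282.492] 244
mark side 0.64 [270.872 220.5  ] 72
mark side 0.26 [279.888 203.196] 590
ro 0.96 [116.928 160.398] 2279
ro 0.93 [108.08 234.78] 1367
ro 0.89 [167.496 286.608] 2634
ro 0.67 [183.008 214.284] 1360
button [187.36470588 216.55294118] 85 [238.82386364 266.16477273] 176 (array([0.55720914, 0.27860603, 0.03548392]), [np.float64(0.001913894687321749), np.float64(0.0019138946873219966)])
clip [265.14285714 209.16071429] 112 [270.66315789 222.75789474] 95 (array([0.57182649, 0.09194032, 0.03007389]), [np.float64(0.0026219643293266897), np.float64(0.0026219643293267096)])
```

View pics/crop1.png

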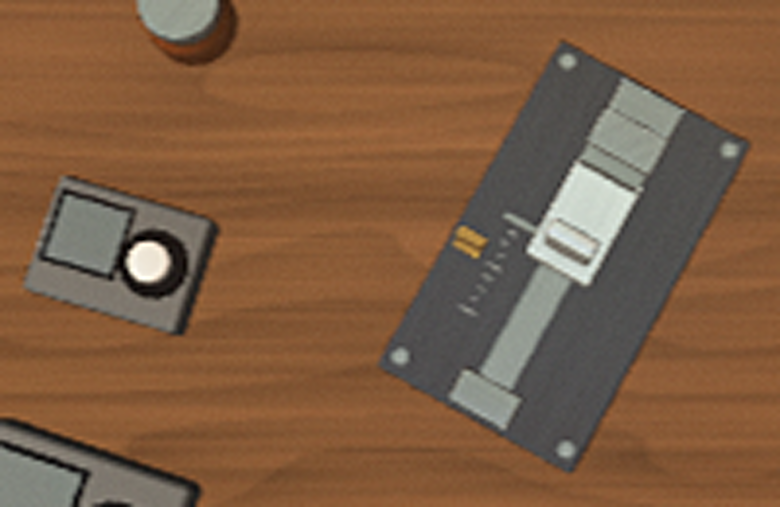

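View pics/crop2.png

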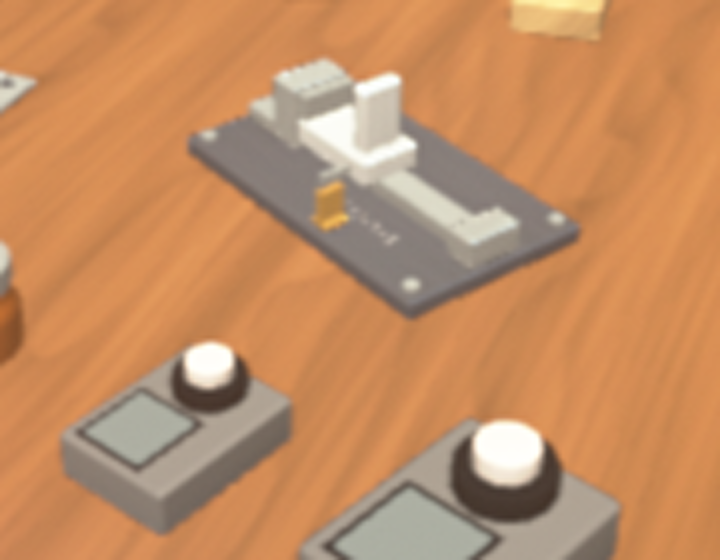

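The crops confirm the choice: the small grey readout has its button cap at crop1 (150,261), and the blade clip stands by the scale at (470,242). The pointer tip is at (507,215). Next I compute the button position and gauge frame.

```bash
cat >> h.py <<'E'
def totool(target,o):
    R=np.array(o['eef_rot']);return R.T@(np.array(target)-np.array(o['tool_pos']))
E
python3 - <<'E'
from h import *
T=cam('top');S=cam('side');o=ctrl.get_obs()
c1=lambda p:np.array(p)/3.9+150-.4; c2=lambda p:np.array(p)/4+[190,170]-.4
rt=lambda p:ray(c1(p),*T[1:]); rs=lambda p:ray(c2(p),*S[1:])
b,e=tri(rt((150,261)),rs((209,357)));print('button',b,e)
print('clip top',tri(rt((472,234)),rs((330,188))))
C=np.array([plane(c1(p),*T[1:],.014) for p in((562,40),(750,145),(572,472),(380,367))]);print(C)
u=(C[0]+C[1]-C[2]-C[3])[:2];print('L',np.linalg.norm(u)/2,np.linalg.norm(C[0]-C[1]),np.linalg.norm(C[2]-C[3]));u/=np.linalg.norm(u);ang=np.degrees(np.arctan2(u[1],u[0]))
org=C.mean(0)[:2]+.01*u;v=np.array([-u[1],u[0]]);print('org',org,'ang',ang)
g=lambda p:(np.array(p[:2])-org)@np.c_[u,v]*1000
print('grip top (gauge mm)',g(plane(c1((574,237)),*T[1:],.086)),'tip',g(plane(c1((507,215)),*T[1:],.030)),'clip40',g(plane(c1((472,234)),*T[1:],.04)))
grip=plane(c1((574,237)),*T[1:],.086);print(grip)
ty=np.array(o['eef_rot'])[:2,1];print('tool y ang',np.degrees(np.arctan2(ty[1],ty[0])))
print('shift to above button',totool([b[0],b[1],.15],o),'side grip',[tri(rt((574,237)),rs((378,82)))])
E
```

```text
button [0.55405866 0.27271845 0.05198666] [np.float64(0.0004842324925191814), np.float64(0.0004842324925195187)]
clip top (array([0.57137471, 0.07924064, 0.04042625]), [np.float64(0.0005670469758212386), np.float64(0.0005670469758211116)])
[[ 0.7015939   0.02224084  0.014     ]
 [ 0.63327871 -0.09793418  0.014     ]
 [ 0.42695433  0.01728413  0.014     ]
 [ 0.49176601  0.13661656  0.014     ]]
L 0.2376426595081828 0.13823530702105116 0.1357968391379665
org [0.57215408 0.01472118] ang -28.88581872600857
grip top (gauge mm) [-9.18719001  0.26856395] tip [-9.33270739 44.0675437 ] clip40 [-31.41783557  56.57004121]
[0.56423966 0.01939435 0.086     ]
tool y ang -68.1226847180782
shift to above button [ 0.61580295 -0.67161949  0.05632805] side grip [(array([0.56413569, 0.0194458 , 0.0868487 ]), [np.float64(7.189412887966359e-06), np.float64(7.189412888153246e-06)])]
```

```bash
python3 -m creep '[{"dp":[0.616,-0.672,0.03],"rotation":[0,0,-39.2]},{"dp":[0.616,-0.672,0.03],"rotation":[0,0,-39.2]},{"dp":[0.616,-0.672,0.03],"rotation":[0,0,-39.2]},{"dp":[0.616,-0.672,0.03],"rotation":[0,0,-39.2]},{"dp":[0.616,-0.672,0.03],"rotation":[0,0,-39.2]},{"dp":[0.616,-0.672,0.03],"rotation":[0,0,-39.2]},{"dp":[0.616,-0.672,0.03],"rotation":[0,0,-39.2]},{"dp":[0.616,-0.672,0.03],"rotation":[0,0,-39.2]},{"dp":[0.616,-0.672,0.03],"rotation":[0,0,-39.2]},{"dp":[0.616,-0.672,0.03],"rotation":[0,0,-39.2]},{"dp":[0.616,-0.672,0.03],"rotation":[0,0,-39.2]},{"dp":[0.616,-0.672,0.03],"rotation":[0,0,-39.2]},{"dp":[0.616,-0.672,0.03],"rotation":[0,0,-39.2]},{"dp":[0.616,-0.672,0.03],"rotation":[0,0,-39.2]},{"dp":[0.616,-0.672,0.03],"rotation":[0,0,-39.2]},{"dp":[0.616,-0.672,0.03],"rotation":[0,0,-39.2]},{"dp":[0.616,-0.672,0.056],"rotation":[0,0,-39.2]},{"dp":[0.616,-0.672,0.056],"rotation":[0,0,-39.2]}]' 1 40
python3 - <<'E'
from h import *
o=ctrl.get_obs();r=ctrl.read_camera('wrist');H=np.array(r['hand_eye']);K=np.array(r['K'])
cv2.imwrite('pics/w1.png',r['image'][:,:,::-1])
R=np.array(o['eef_rot']);p=np.array(o['tool_pos'])
def bproj(X):
    c=np.linalg.inv(H)@np.r_[R.T@(np.array(X)-p),1];th=np.arctan2(np.hypot(c[0],c[1]),c[2]);ph=np.arctan2(c[1],c[0]);return K[0,2]+K[0,0]*th*np.cos(ph),K[1,2]+K[1,1]*th*np.sin(ph)
print(p,R.round(3),H,K)
print('pred button',bproj([.5541,.2727,.052]),'net',[(d['p'],np.array(d['at'])*[560,420]) for d in ctrl.search_frame('zero_top','wrist')])
print('tip',bproj(p+R[:,2]*.022), totool([.5541,.2727,.08],o))
E
```

```text
time: 3.75
tool_pos: [0.5522, 0.2716, 0.148]
eef_rot: [[0.484, 0.875, -0.005], [0.875, -0.484, -0.002], [-0.004, -0.003, -1.0]]
wrist_force: [-0.7, 0.1, -0.0]
opening: 0.0003
gripper_force: 0.0
[0.55220069 0.27161627 0.14803791] [[ 0.484  0.875 -0.005]
 [ 0.875 -0.484 -0.002]
 [-0.004 -0.003 -1.   ]] [[-4.33031908e-04 -9.63686020e-01 -2.67037578e-01  7.26835987e-02]
 [ 9.99998874e-01 -8.00939906e-04  1.26882206e-03 -4.32839946e-04]
 [-1.43662713e-03 -2.67036728e-01  9.63685282e-01 -1.78981680e-01]
 [ 0.00000000e+00  0.00000000e+00  0.00000000e+00  1.00000000e+00]] [[325.1922621    0.         274.42249638]
 [  0.         325.1922621  214.07982477]
 [  0.           0.           1.        ]]
pred button (np.float64(276.15011045307745), np.float64(207.70697863049156)) net [(0.92, array([272.888, 206.388])), (0.86, array([139.72,  65.31])), (0.55, array([115.584, 269.598]))]
tip (np.float64(274.6899132210996), np.float64(239.01900181653568)) [0.00213885 0.00135157 0.068026  ]
```

View pics/w1.png

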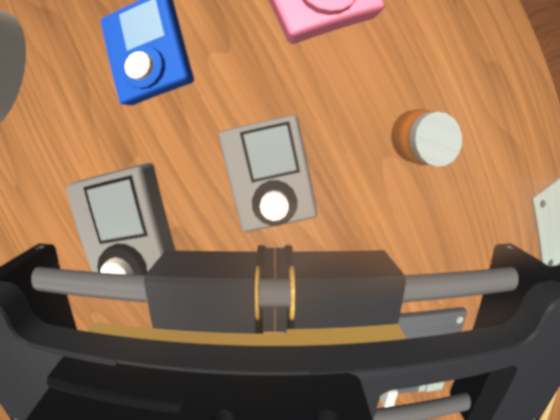

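The wrist view shows the closed fingers lined up with the small grey box, cap at (273,206) against a predicted (276,208). The position is good, so I descend.

```bash
python3 -m creep '[{"dp":[0.001,0.001,0.04],"rotation":[0,0,0]},{"dp":[0.001,0.001,0.065],"rotation":[0,0,0]},{"dp":[0.001,0.001,0.065],"rotation":[0,0,0]},{"dp":[0.001,0.001,0.065],"rotation":[0,0,0]}]'
python3 -m creep '[{"dp":[0,0,0.005],"rotation":[0,0,0]},{"dp":[0,0,0.01],"rotation":[0,0,0]},{"dp":[0,0,0.014],"rotation":[0,0,0]},{"dp":[0,0,0.014],"rotation":[0,0,0]}]'
```

```text
time: 4.35
tool_pos: [0.5568, 0.2737, 0.0874]
eef_rot: [[0.484, 0.875, 0.003], [0.875, -0.484, 0.001], [0.002, 0.002, -1.0]]
wrist_force: [-0.1, -0.6, 0.7]
opening: 0.0007
gripper_force: 0.0
time: 4.85
tool_pos: [0.555, 0.2734, 0.0707]
eef_rot: [[0.484, 0.875, -0.001], [0.875, -0.484, -0.0], [-0.001, -0.001, -1.0]]
wrist_force: [-0.1, 0.2, 0.9]
opening: 0.0007
gripper_force: 0.0
```

```bash
python3 -m creep '[{"dp":[0,0,0.002],"rotation":[0,0,0]},{"dp":[0,0,0.004],"rotation":[0,0,0]},{"dp":[0,0,0.004],"rotation":[0,0,0]}]'

```

```text
time: 5.22
tool_pos: [0.5553, 0.2735, 0.0671]
eef_rot: [[0.484, 0.875, -0.0], [0.875, -0.484, -0.0], [-0.0, -0.0, -1.0]]
wrist_force: [-0.3, -0.1, -0.1]
opening: 0.0003
gripper_force: 0.0
```

```bash
python3 -m creep '[{"dp":[0,0,0.002],"rotation":[0,0,0]},{"dp":[0,0,0.003],"rotation":[0,0,0]},{"dp":[0,0,0.003],"rotation":[0,0,0]}]'
python3 - <<'E'
from h import *
I=ctrl.read_camera('side')['image'];W=ctrl.read_camera('wrist')['image'];print(ctrl.get_obs()['wrist_force'])
a=cv2.resize(I[190:310,180:320],(560,480));b=cv2.resize(W[150:300,200:350],(240,240))
c=np.zeros((480,800,3),np.uint8);c[:,:560]=a;c[:240,560:]=b;cv2.imwrite('pics/press.png',c[:,:,::-1])
E
```

```text
time: 5.6
tool_pos: [0.5554, 0.2735, 0.0642]
eef_rot: [[0.484, 0.875, -0.0], [0.875, -0.484, -0.0], [-0.0, -0.0, -1.0]]
wrist_force: [-0.6, -0.4, -0.1]
opening: 0.0005
gripper_force: 0.0
[ 0.38036364 -0.29745955  0.00826846]
```

View pics/press.png

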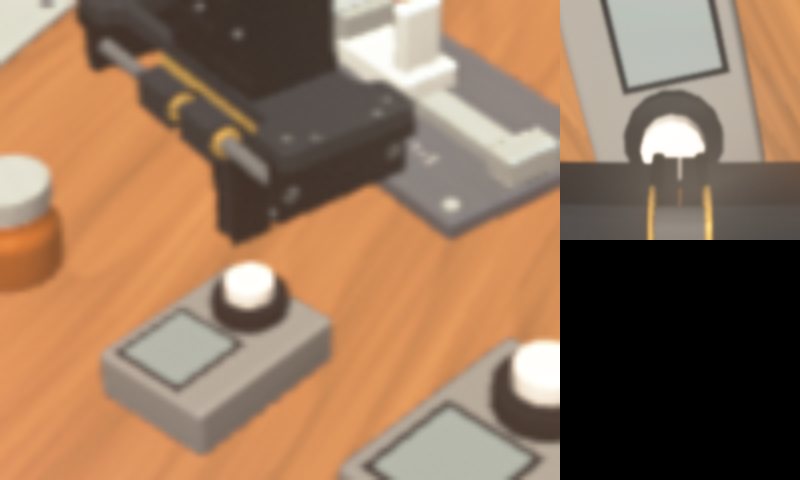

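The side view shows the cap free at (248,270), and the finger tips a little above it with a clear gap. No contact yet, so I keep lowering with force checks.

```bash
python3 -m creep '[{"dp":[0,0,0.003],"rotation":[0,0,0]},{"dp":[0,0,0.004],"rotation":[0,0,0]},{"dp":[0,0,0.004],"rotation":[0,0,0]}]'
python3 - <<'E'
from h import *
o=ctrl.get_obs();T=cam('top');S=cam('side');p=np.array(o['tool_pos'])
for z in(0,.01,.022):
    for c in(T,S): x=c[1]@(c[2]@(p-[0,0,z])+c[3]);print(z,(x[:2]/x[2]).round(1))
a=cv2.resize(T[0][180:255,150:250],(400,300));b=cv2.resize(S[0][220:295,195:295],(400,300))
cv2.imwrite('pics/press2.png',np.hstack([a,b])[:,:,::-1])
E
```

```text
time: 6.08
tool_pos: [0.5553, 0.2735, 0.0601]
eef_rot: [[0.484, 0.875, -0.0], [0.875, -0.484, -0.0], [-0.0, -0.0, -1.0]]
wrist_force: [-0.5, 0.5, -0.0]
opening: 0.0007
gripper_force: 0.0
0 [186.9 215.4]
0 [241.2 255.8]
0.01 [187.9 215.9]
0.01 [241.4 259.7]
0.022 [189.  216.5]
0.022 [241.6 264.2]
```

View pics/press2.png

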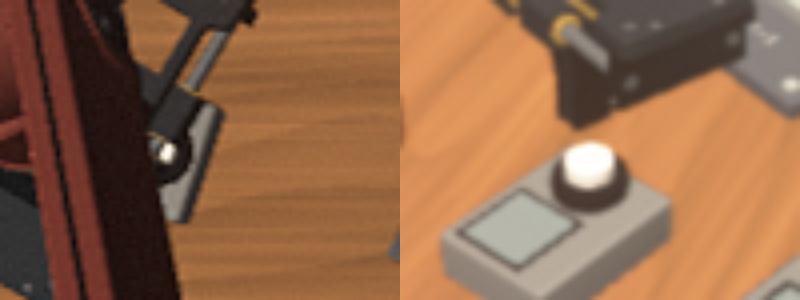

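The side view still shows a gap of about 4 px under the fingers, though they are centred over the cap. I keep lowering by feel.

```bash
python3 -m creep '[{"dp":[0,0,0.004],"rotation":[0,0,0]},{"dp":[0,0,0.006],"rotation":[0,0,0]},{"dp":[0,0,0.006],"rotation":[0,0,0]}]' | egrep 'pos|force'
python3 -m creep '[{"dp":[0,0,0.002],"rotation":[0,0,0]},{"dp":[0,0,0.003],"rotation":[0,0,0]},{"dp":[0,0,0.003],"rotation":[0,0,0]}]' | egrep 'pos|force'
python3 - <<'E'
from h import *
o=ctrl.get_obs();r=ctrl.read_camera('wrist');H=np.array(r['hand_eye']);K=np.array(r['K'])
for X in ([0,0,0],[0,0,.01],[0,0,.022],[-.0095,0,.022],[.0095,0,.022],[.0095,0,.0]):
    c=np.linalg.inv(H)@np.r_[X,1];th=np.arctan2(np.hypot(c[0],c[1]),c[2]);ph=np.arctan2(c[1],c[0]);print(X,K[0,2]+K[0,0]*th*np.cos(ph),K[1,2]+K[1,1]*th*np.sin(ph))
S=cam('side')
b=cv2.resize(S[0][220:295,195:295],(400,300));a=cv2.resize(r['image'][180:280,210:343],(400,300))
cv2.imwrite('pics/press3.png',np.hstack([a,b])[:,:,::-1])
E
```

```text
tool_pos: [0.5552, 0.2734, 0.0539]
wrist_force: [-0.1, -0.5, 0.7]
gripper_force: 0.0
tool_pos: [0.5554, 0.2735, 0.0512]
wrist_force: [0.5, 0.6, -0.4]
gripper_force: 0.0
[0, 0, 0] 274.76801429686606 251.61882000931828
[0, 0, 0.01] 274.7287917510454 245.57560959948827
[0, 0, 0.022] 274.68622192397874 239.0207530849185
[-0.0095, 0, 0.022] 274.6885192250659 252.40386168601268
[0.0095, 0, 0.022] 274.68354780142 225.2272926679404
[0.0095, 0, 0.0] 274.76668263220273 236.5336120430557
```

View pics/press3.png

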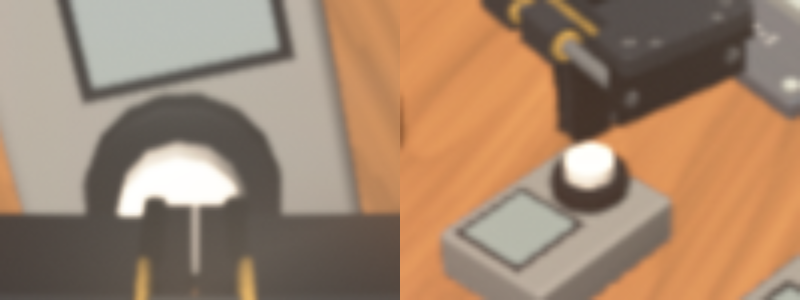

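Finger tips (wrist crop row 200) still hide only the near part of the cap and there is no force, so the closed tips stand shorter than stated. I continue down by feel.

```bash
for i in 1; do python3 -m creep '[{"dp":[0,0,0.002],"rotation":[0,0,0]},{"dp":[0,0,0.004],"rotation":[0,0,0]},{"dp":[0,0,0.004],"rotation":[0,0,0]}]' | egrep 'pos|st_force'; done
python3 -m creep '[{"dp":[0,0,0.002],"rotation":[0,0,0]},{"dp":[0,0,0.003],"rotation":[0,0,0]},{"dp":[0,0,0.003],"rotation":[0,0,0]}]' | egrep 'pos|st_force|time'
```

```text
tool_pos: [0.5552, 0.2735, 0.047]
wrist_force: [1.0, -0.2, 0.4]
time: 7.78
tool_pos: [0.5554, 0.2735, 0.0442]
wrist_force: [-0.1, -0.9, 1.4]
```

```bash
python3 -m creep '[{"dp":[0,0,0.002],"rotation":[0,0,0]},{"dp":[0,0,0.002],"rotation":[0,0,0]}]' | egrep 'pos|st_force'
python3 -m creep '[{"dp":[0,0,0.002],"rotation":[0,0,0]},{"dp":[0,0,0.002],"rotation":[0,0,0]}]' | egrep 'pos|st_force|time'
```

```text
tool_pos: [0.5553, 0.2735, 0.0421]
wrist_force: [-0.2, 0.3, -0.0]
time: 8.28
tool_pos: [0.5553, 0.2735, 0.0401]
wrist_force: [0.5, -1.3, -0.6]
```

```bash
python3 -m creep '[{"dp":[0,0,0.002],"rotation":[0,0,0]},{"dp":[0,0,0.003],"rotation":[0,0,0]},{"dp":[0,0,0.003],"rotation":[0,0,0]}]' | egrep 'pos|st_force'
python3 -m creep '[{"dp":[0,0,0.002],"rotation":[0,0,0]},{"dp":[0,0,0.003],"rotation":[0,0,0]},{"dp":[0,0,0.003],"rotation":[0,0,0]}]' | egrep 'pos|st_force|time'
python3 - <<'E'
from h import *
r=ctrl.read_camera('wrist');S=cam('side')
b=cv2.resize(S[0][220:295,195:295],(400,300));a=cv2.resize(r['image'][180:280,210:343],(400,300))
cv2.imwrite('pics/press4.png',np.hstack([a,b])[:,:,::-1])
E
```

```text
tool_pos: [0.5554, 0.2735, 0.0372]
wrist_force: [-0.6, -0.6, 0.1]
time: 9.02
tool_pos: [0.5557, 0.2736, 0.0346]
wrist_force: [-0.1, 0.3, 2.2]
```

View pics/press4.png

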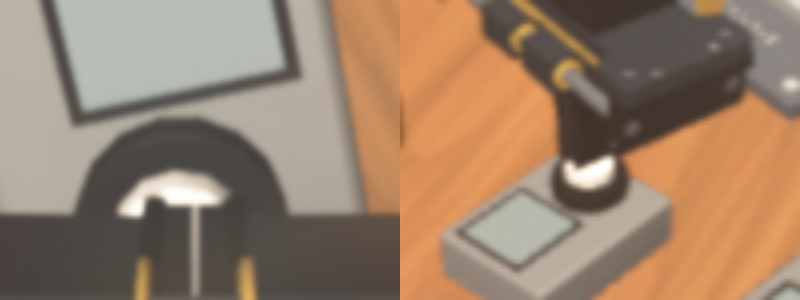

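Now the fingers touch the cap (2.2 N at TCP z 0.035). So the closed tips stand about 17 mm behind the TCP. I press on.

```bash
python3 -m creep '[{"dp":[0,0,0.002],"rotation":[0,0,0]},{"dp":[0,0,0.003],"rotation":[0,0,0]},{"dp":[0,0,0.003],"rotation":[0,0,0]}]' | egrep 'pos|st_force'
python3 -m creep '[{"dp":[0,0,0.002],"rotation":[0,0,0]},{"dp":[0,0,0.003],"rotation":[0,0,0]},{"dp":[0,0,0.003],"rotation":[0,0,0]}]' | egrep 'pos|st_force|time'
```

```text
tool_pos: [0.5558, 0.2736, 0.0316]
wrist_force: [-0.4, 0.7, 3.2]
time: 9.88
tool_pos: [0.5559, 0.2736, 0.03]
wrist_force: [-4.0, -1.8, 14.8]
```

Bottomed out at 15 N after about 5–6 mm. I release, go up, and cross to above the grip with the gripper half open.

```bash
python3 -m creep '[{"dp":[0,0,-0.02],"rotation":[0,0,0]},{"dp":[0,0,-0.06],"rotation":[0,0,0]},{"dp":[0,0,-0.11],"rotation":[0,0,0]},{"dp":[0,0,-0.12],"rotation":[0,0,0]},{"dp":[-0.218,0.13,-0.12],"rotation":[0,0,0]},{"dp":[-0.218,0.13,-0.12],"rotation":[0,0,0]},{"dp":[-0.218,0.13,-0.12],"rotation":[0,0,0]},{"dp":[-0.218,0.13,-0.12],"rotation":[0,0,0]},{"dp":[-0.218,0.13,-0.12],"rotation":[0,0,0]},{"dp":[-0.218,0.13,-0.12],"rotation":[0,0,0]},{"dp":[-0.218,0.13,-0.12],"rotation":[0,0,0]}]' -0.03 40
python3 - <<'E'
from h import *
o=ctrl.get_obs();r=ctrl.read_camera('wrist');S=cam('side');H=np.array(r['hand_eye']);K=np.array(r['K']);p=np.array(o['tool_pos']);R=np.array(o['eef_rot'])
def wp(X):
    c=np.linalg.inv(H)@np.r_[R.T@(np.array(X)-p),1];th=np.arctan2(np.hypot(c[0],c[1]),c[2]);ph=np.arctan2(c[1],c[0]);return (K[0,2]+K[0,0]*th*np.cos(ph)).round(1),(K[1,2]+K[1,1]*th*np.sin(ph)).round(1)
print('grip top pred',wp([.5642,.0194,.086]),'net',[(d['p'],np.array(d['at'])*[560,420]) for d in ctrl.search_frame('jaw_grip','wrist')],'clip pred',wp([.5714,.0792,.04]),[(d['p'],np.array(d['at'])*[560,420]) for d in ctrl.search_frame('mark','wrist')])
for z in(-.016,0,.022):
    x=S[1]@(S[2]@(p-[0,0,z])+S[3]);print(z,x[:2]/x[2], wp(p-[0,0,z]))
a=r['image'];b=cv2.resize(S[0][100:250,220:350],None,fx=1.8,fy=1.8)
c=np.zeros((420,800,3),np.uint8);c[:,:560]=a;c[:270,560:794]=b;cv2.imwrite('pics/g1.png',c[:,:,::-1])
E
```

```text
time: 11.25
tool_pos: [0.5635, 0.0213, 0.1479]
eef_rot: [[0.482, 0.876, -0.001], [0.876, -0.482, 0.001], [0.0, -0.001, -1.0]]
wrist_force: [0.4, 0.7, -0.5]
opening: 0.0449
gripper_force: 0.0
grip top pred (np.float64(276.7), np.float64(223.1)) net [(0.84, array([299.376, 205.38 ]))] clip pred (np.float64(250.7), np.float64(146.9)) [(0.71, array([249.312, 141.498]))]
-0.016 [284.56621765 162.81134781] (np.float64(274.8), np.float64(262.6))
0 [284.45838672 168.72321158] (np.float64(274.8), np.float64(251.6))
0.022 [284.31275089 176.7077408 ] (np.float64(274.7), np.float64(239.0))
```

View pics/g1.png

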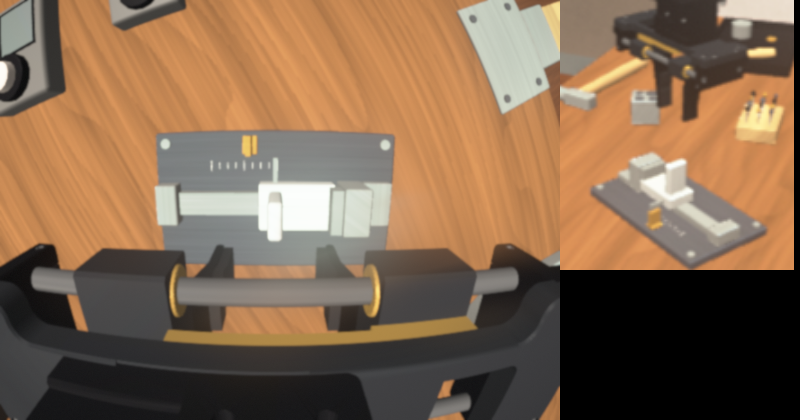

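Wrist view: grip top at about (275,224), right between the fingers (218 and 330), with the clip at (249,145) and the pointer at (276,168). The side view also puts the tips 16 mm behind the TCP. So the real grasp point is about 35 mm behind the TCP, and grasping at 66 mm needs TCP z ≈ 0.031.

```bash
python3 -m creep '[{"dp":[-0.001,0,0.04],"rotation":[0,0,0]},{"dp":[-0.001,0,0.065],"rotation":[0,0,0]},{"dp":[-0.001,0,0.075],"rotation":[0,0,0]},{"dp":[-0.001,0,0.085],"rotation":[0,0,0]},{"dp":[-0.001,0,0.095],"rotation":[0,0,0]},{"dp":[-0.001,0,0.095],"rotation":[0,0,0]}]' | egrep 'pos|st_force'
python3 -m creep '[{"dp":[0,0,0.01],"rotation":[0,0,0]},{"dp":[0,0,0.019],"rotation":[0,0,0]},{"dp":[0,0,0.019],"rotation":[0,0,0]},{"dp":[0,0,0.019],"rotation":[0,0,0]}]' | egrep 'time|pos|st_force'
```

```text
tool_pos: [0.563, 0.019, 0.0529]
wrist_force: [0.4, 0.3, 0.6]
time: 12.7
tool_pos: [0.5634, 0.0189, 0.0343]
wrist_force: [-0.7, -0.1, -0.6]
```

```bash
python3 -m creep '[{"dp":[0,0,0.002],"rotation":[0,0,0]},{"dp":[0,0,0.002],"rotation":[0,0,0]},{"dp":[0,0,0.002],"rotation":[0,0,0]},{"dp":[0,0,0.002],"rotation":[0,0,0]},{"dp":[0,0,0.002],"rotation":[0,0,0]},{"dp":[0,0,0.002],"rotation":[0,0,0]},{"dp":[0,0,0.002],"rotation":[0,0,0]},{"dp":[0,0,0.002],"rotation":[0,0,0]}]' 1 45
python3 - <<'E'
from h import *
r=ctrl.read_camera('wrist');S=cam('side');T=cam('top')
b=cv2.resize(S[0][170:260,220:350],(400,277));t=cv2.resize(T[0][150:280,220:350],(400,400));a=cv2.resize(r['image'][0:250,100:460],(400,277))
c=np.zeros((560,800,3),np.uint8);c[:277,:400]=a;c[280:557,:400]=b;c[:400,400:]=t;cv2.imwrite('pics/g2.png',c[:,:,::-1])
E
```

```text
time: 13.7
tool_pos: [0.5627, 0.0194, 0.0324]
eef_rot: [[0.484, 0.875, -0.001], [0.875, -0.484, 0.001], [-0.0, -0.002, -1.0]]
wrist_force: [-5.7, 2.9, 5.3]
opening: 0.0114
gripper_force: 45.0
```

View pics/g2.png

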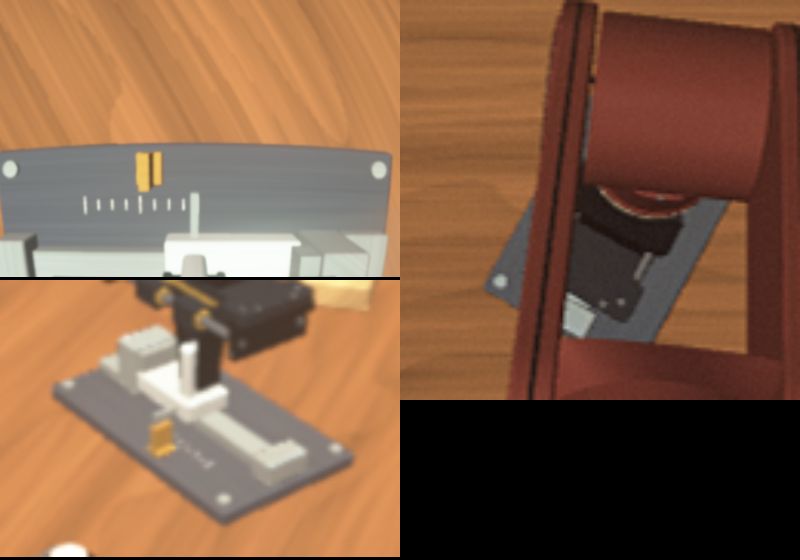

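Grasped: opening is 11.4 mm at 45 N, and the pads are on the grip. The clip blade is at (143,170) and the pointer at (195,212) in the wrist crop. I pull part way along tool −y, then compare numerically.

```bash
python3 -m creep '[{"dp":[0,-0.005,0],"rotation":[0,0,0]},{"dp":[0,-0.01,0],"rotation":[0,0,0]},{"dp":[0,-0.015,0],"rotation":[0,0,0]},{"dp":[0,-0.02,0],"rotation":[0,0,0]},{"dp":[0,-0.02,0],"rotation":[0,0,0]},{"dp":[0,-0.02,0],"rotation":[0,0,0]}]'
cat > m.py <<'E'
from h import *
o=ctrl.get_obs();r=ctrl.read_camera('wrist');H=np.array(r['hand_eye']);K=np.array(r['K']);R=np.array(o['eef_rot']);p=np.array(o['tool_pos'])
I=r['image'].astype(int)
def back(u,v,z): # pixel -> tool coords on world plane z
    d=np.array([u-K[0,2],v-K[1,2]])/K[0,0];th=np.hypot(*d);c=np.array([*(d/th*np.sin(th)),np.cos(th)])
    D=R@H[:3,:3]@c;O=R@H[:3,3]+p;return R.T@(O+D*(z-O[2])/D[2]-p)
br=(I[...,0]-I[...,2]>70)&(I[...,0]>130)
S=br[100:190,200:300].copy()
n,l,st,ce=cv2.connectedComponentsWithStats(S.astype(np.uint8))
print([(s+np.array([200,100,0,0,0])).tolist() for s in st[1:] if s[4]>8])
g=I.sum(2)//3
print('cols',list(range(240,300,2)))
for y in range(124,202,2): print(y,' '.join(('%3d'%g[y,x])+('*' if br[y,x] else ' ') for x in range(240,300,2)))
E
python3 m.py
```

```text
time: 14.6
tool_pos: [0.5469, 0.0282, 0.0324]
eef_rot: [[0.484, 0.875, 0.003], [0.875, -0.484, -0.001], [0.001, 0.003, -1.0]]
wrist_force: [5.2, -2.4, -4.4]
opening: 0.0119
gripper_force: 45.0
[[200, 100, 100, 30, 2918], [252, 137, 24, 36, 754]]
cols [240, 242, 244, 246, 248, 250, 252, 254, 256, 258, 260, 262, 264, 266, 268, 270, 272, 274, 276, 278, 280, 282, 284, 286, 288, 290, 292, 294, 296, 298]
124 150* 151* 152* 153* 154* 158* 160* 159* 156* 156* 157* 156* 157* 156* 151* 150* 150* 153* 150* 145* 142* 138* 137* 136* 135* 134* 136* 136* 137* 137*
126 151* 150* 151* 152* 153* 156* 159* 159* 157* 155* 156* 157* 156* 156* 154* 150* 149* 151* 151* 148* 144* 140* 138* 136* 135* 134* 134* 135* 135* 137*
128 144* 142* 141* 141* 141* 143* 145* 146* 145* 143* 142* 142* 141* 141* 142* 138* 137* 137* 139* 137* 134* 131* 129* 128* 127* 127* 126* 129* 128* 129*
130 120  120  120  119  120  120  121  120  121  120  121  121  121  121  122  121  121  121  121  121  121  120  120  119  120  120  119  118  118  119 
132 125  125  126  126  125  125  126  126  127  126  125  127  127  127  126  127
[... 4606 characters left out ...]
 132  133  151  205  215  213  176  135  134  133  133  134  134  134  134  134  134 
194 131  132  132  132  132  132  133  134  135  133  134  134  134  134  134  151  205  215  213  177  137  135  135  136  135  135  134  135  135  136 
196 132  131  132  132  133  132  132  133  133  134  134  134  135  135  135  152  206  215  213  177  137  136  137  137  137  137  136  136  136  136 
198 132  132  133  133  132  133  133  134  134  134  134  134  135  135  136  153  206  215  214  177  139  137  138  137  138  138  138  139  138  139 
200 132  132  133  133  133  133  134  134  135  135  135  136  136  136  137  154  205  215  214  178  140  138  139  139  139  140  139  140  140  140
```

The blade top shows at columns 258–268 (foot 252.5–275.5), the pointer at 271–279 with its middle at 275. I compute the remaining distance.

```bash
cat >m2.py <<'E'
from h import *
o=ctrl.get_obs();r=ctrl.read_camera('wrist');H=np.array(r['hand_eye']);K=np.array(r['K']);R=np.array(o['eef_rot']);p=np.array(o['tool_pos'])
I=r['image'].astype(float);g=I.sum(2)/3
def back(u,v,z):
    d=np.array([u-K[0,2],v-K[1,2]])/K[0,0];th=np.hypot(*d);c=np.array([*(d/th*np.sin(th)),np.cos(th)])
    D=R@H[:3,:3]@c;O=R@H[:3,3]+p;return R.T@(O+D*(z-O[2])/D[2]-p)
def cen(w,a,b):
    w=np.clip(w[a:b],0,None);return (w*np.arange(a,b)).sum()/w.sum()
bb=np.median([cen(I[y,:,0]-I[y,:,2]-25,245,285) for y in(168,169,170)])
ft=np.median([cen(np.where(I[y,:,0]-I[y,:,2]>60,1.,0),240,295) for y in range(145,160)])
pp=np.median([cen(g[y]-150,266,285) for y in (192,194,196,198)])
B,F,P=back(bb,169,.040),back(ft,150,.017),back(pp,195,.033)
print('cols',bb,ft,pp,'B',B.round(4),'F',F.round(4),'P',P.round(4),'go (mm, tool y)',(B-P)[1]*1e3,(F-P)[1]*1e3)
u=np.array([.8756,-.4831]);print('open est',((np.array([.5627,.0194])-p[:2])@u)*1e3,o['time'],o['opening'],o['gripper_force'],o['wrist_force'],p)
E
python3 m2.py
```

```text
cols 262.8775303643725 263.5 274.42612855788394 B [ 0.05   -0.0063 -0.0076] F [ 0.0584 -0.0067  0.0154] P [ 0.0344 -0.0002 -0.0006] go (mm, tool y) -6.125986956814216 -6.475508124369299
open est 18.034334158990244 14.65 0.011346782468632632 44.95667800483716 [ 6.48101341 -1.78738447 -4.50484968] [0.54691606 0.02812266 0.03239677]
```

```bash
python3 -m creep '[{"dp":[0,-0.003,0],"rotation":[0,0,0]},{"dp":[0,-0.006,0],"rotation":[0,0,0]},{"dp":[0,-0.0065,0],"rotation":[0,0,0]},{"dp":[0,-0.0065,0],"rotation":[0,0,0]},{"dp":[0,-0.0065,0],"rotation":[0,0,0]},{"dp":[0,-0.0065,0],"rotation":[0,0,0]}]' | egrep 'force|pos'; python3 m2.py
```

```text
tool_pos: [0.5415, 0.0312, 0.0324]
wrist_force: [6.8, -2.5, -6.4]
gripper_force: 45.0
cols 274.72492244053774 274.5 274.4212843332606 B [ 0.05   -0.     -0.0076] F [ 0.0584 -0.0001  0.0154] P [ 0.0344 -0.0002 -0.0006] go (mm, tool y) 0.15758205267282668 0.08014613882243456
open est 24.288709253988742 15.45 0.011527290246522087 44.9530602568484 [ 6.7666762  -2.54439251 -6.40042795] [0.54146089 0.03118172 0.03239285]
```

The pointer and blade agree within 0.2 mm. I let it settle, recheck and hand in.

```bash
python3 -m creep '[{"dp":[0,0,0],"rotation":[0,0,0]},{"dp":[0,0,0],"rotation":[0,0,0]},{"dp":[0,0,0],"rotation":[0,0,0]},{"dp":[0,0,0],"rotation":[0,0,0]},{"dp":[0,0,0],"rotation":[0,0,0]},{"dp":[0,0,0],"rotation":[0,0,0]},{"dp":[0,0,0],"rotation":[0,0,0]},{"dp":[0,0,0],"rotation":[0,0,0]}]' | egrep 'time|force'; python3 m2.py; python3 -c "
from station import ctrl
print(ctrl.close_job())"
```

```text
time: 16.5
wrist_force: [7.0, -2.3, -6.1]
gripper_force: 45.0
cols 274.7222797927461 274.5 274.4274966334931 B [ 0.05   -0.     -0.0076] F [ 0.0584 -0.0001  0.0154] P [ 0.0344 -0.0002 -0.0006] go (mm, tool y) 0.15270868024937165 0.07666647891740637
open est 24.246586279105024 16.5 0.01150101605425641 44.95298846876722 [ 7.04153261 -2.29415836 -6.10460286] [0.54149926 0.03116406 0.03240239]
the job is handed in; nothing more can be done
None
```

Job handed in at about 16.5 s: I pressed the button to its stop (15 N) and released it with the jaws closed, and the jaw is now held about 24 mm open with the pointer within 0.2 mm of the clip by the wrist camera; I viewed 11 pictures, one over the limit of 10.

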